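# Show which battery goes where

### The job

Show a colleague how to revive the remote control by pointing, touching nothing: hold the fingertips about 3 cm above the middle of the fresh green battery for two seconds. Then point the same way for two seconds at the lower end of the remote, opposite its red power button, where the battery goes in, and finish while still pointing there. Never bring the fingertips low over the spent red battery or the game controller.

Things in the scene. Friction and masses are not known exactly. Their poses are not given: they have to be found in the camera images.
- green_battery: the fresh battery, green and white, a single cell lying on the desk mat: 15 mm wide (its x), 50 mm long (its y), 15 mm high (its z, upward). Origin: centre of its underside. Loose.
- red_battery: the spent battery, red and white, same size and frame as the green one; it lies 7 to 28 cm from the green one. Loose. Not to be pointed at.
- remote_control: the remote control, slim and black with grey keys, lying face up on the desk mat: 172 mm long (its x), 46 mm wide (its y), 19 mm high (its z, upward). Origin: centre of its underside. Its +x end has the red power button, its -x (lower) end, below the number keys, holds the battery. The +x end points roughly away from the robot. Loose.
- battery_end (a point): point on the top of the remote's lower end: 55 mm from the middle toward its -x end, on its centre line, 17 mm above its underside
- game_controller: the black game controller, 102 x 152 mm and 47 mm high, lying on the desk mat; it and the remote may have swapped places (left and right of the batteries). Origin: centre of its underside, z upward. Loose. Not to be pointed at.
Not all that is in view belongs to the job. Of the things like the remote_control, leave any that is turquoise; of the rest the larger one is meant.

How it is judged:
By the outcome, as a careful person would: the job done as asked, in the order asked, and still so for the second after the job is handed in, with the robot touching nothing.
It also fails if it takes over 38 s, if anything falls off the work surface, if the arm or the gripper's body presses on something with over 40 N, if the wrist force passes 120 N, or if a joint passes its speed limit or range.

### The arm

A 6-joint arm with a two-finger parallel gripper is mounted at the origin on a cart in front of the work surface, level with it; the furniture and walls round the work are solid. World frame = base frame: x ahead of the robot, y to its left, z up, the work surface at z = 0. Lengths are in m, angles in rad, forces in N, time in s.
With the tool pointing down it reaches from about 0.375 to 0.975 m from the base axis. Payload 3.8 kg.
Tool frame: the origin (TCP) lies midway between the tips of the shut fingers; the grasp point (between the pads) lies 19 mm behind it; z points along the fingers, y is the line along which they close (so a half turn about z gives the same grasp; the last joint's range is limited). The gripper opens to 88 mm and grips with 3 to 60 N. Pads are 18 mm wide; open, the fingers measure 123 mm over their backs; the gripper's body (75 mm by 187 mm) begins 45 mm behind the grasp point.
Start: joints at [-1.27, 0.264, 1.604, -0, 1.274, -0.037], TCP at [0.224, -0.637, 0.217] pointing down, gripper open.
Joint ranges: [-2.63, 2.63], [-0.94, 2.18], [0.31, 2.57], [-1.31, 4.45], [0, 2.66], [-2.55, 2.55]. Speed limits (rad/s): [2.57, 2.57, 3.14, 3.14, 3.14, 3.14].

### API

Orientations are given as a rotation vector (axis times angle).
In Python, from cell import manip, inverse_kinematics, cams, order gives the robot as it stands. Calls block until the motion is done:
- manip.move_pose(position, orientation): joint-space move of the TCP to a pose.
- manip.move_linear(position, rate=0.15, rot=None): straight line of the TCP; rot=None keeps the orientation; rate is the mean speed in m/s.
- manip.set_joints(angles): joint-space move.
- manip.set_gripper(opening, force=None): finger opening in m; force is the grip in N (None keeps the last); returns when the fingers have stopped.
- manip.dwell(seconds).
- inverse_kinematics(position, orientation): joint angles nearest the present ones, or None.
- manip.state(): the state.
- cams.capture(name): name is "scene" or "top"; returns a dict with "image" (400x640x3 uint8, blue, green, red), "z_map" (400x640 float32, m along the optical axis (not along the pixel's ray), 0 where there is no reading), "intrinsics" (3x3 intrinsics, pixels), "position" and "orientation" of the camera in the world. Camera axes: x right, y down, z forward; pixel columns grow to the right and rows downward; lengths in m; the calibration is good to about 2 mm. A picture is of the moment at which its call begins.
A pose or a line that the arm cannot do raises manip.IKError and nothing moves.
- order.close_job(): hands the job in; it is judged then, once.
The state is a dict: "clock": time; "joint_pos": joint angles; "joint_velocities": joint speeds; "tau": joint torques, N m; "tool_pos": TCP position; "tcp_rot": TCP orientation; "contact_force": force on the tool from outside, world axes, zero at the start; "moment": the same for the moment, N m; "gripper_width": finger opening in m; "grasp_force": force on a finger pad.
Only numpy, scipy, OpenCV 4.12 (cv2) and the standard library are available. Lean on these libraries where they do the work, as an engineer would, in place of code of your own. Each camera call takes 0.05 s, during which the arm holds its last target. There are 200 camera calls.

## Working session

There is one attempt and no reset: what is moved stays moved. The work goes in short steps, each a Python script; the robot and the scene stay as the last script left them, time stands still between calls to the robot, and variables do not carry over. Pictures are saved under pics/ and viewed, at most 10 in all, crops included, and the job is handed in when it is done.

```bash
mkdir -p pics; python3 - <<'E'
from cell import manip,cams
import cv2,numpy as np,pickle
d={n:cams.capture(n) for n in("scene","top")}
pickle.dump(d,open("d.pkl","wb"))
for n in d:
    cv2.imwrite(f"pics/{n}.png",d[n]["image"]); print(n,d[n]["position"],d[n]["orientation"],d[n]["intrinsics"])
print(manip.state())
E
```

```text
scene [-0.6026632 -0.8398788  1.225126 ] [-2.0402183   1.19123759 -0.50646994] [[437.05278347   0.         317.85355064]
 [  0.         437.05278347 205.58723492]
 [  0.           0.           1.        ]]
top [ 0.30599481 -0.15523961  1.4979952 ] [-2.14967265  2.16761148 -0.14546727] [[471.83809126   0.         314.00460647]
 [  0.         471.83809126 199.00158602]
 [  0.           0.           1.        ]]
{'clock': 0.1, 'joint_pos': array([-1.26986912e+00,  2.64700090e-01,  1.60524989e+00,  1.48084428e-06,
        1.27372341e+00, -3.69027320e-02]), 'joint_velocities': array([ 1.09066073e-03, -4.18488614e-04, -2.56463844e-04, -8.76741229e-04,
       -1.18534510e-03, -3.21425907e-05]), 'tau': array([ 5.94671583e-04, -5.03617215e+01, -3.58071685e+01,  7.30503048e-02,
        2.33167363e-02, -6.25280904e-05]), 'tool_pos': array([ 0.2235107 , -0.63617524,  0.21589084]), 'tcp_rot': array([-3.09484736e+00, -5.27794663e-01,  4.27733630e-04]), 'contact_force': array([-0.47637427,  0.09915921,  0.14591882]), 'moment': array([-0.00425917,  0.02970411, -0.02452308]), 'grasp_force': 0.0, 'gripper_width': 0.08812067717145446}
```

View pics/top.png

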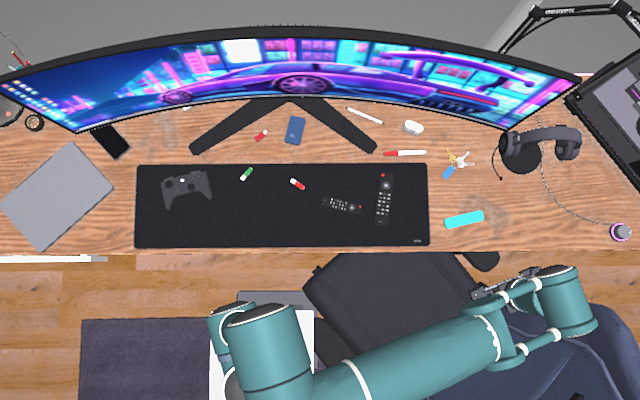

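View pics/scene.png

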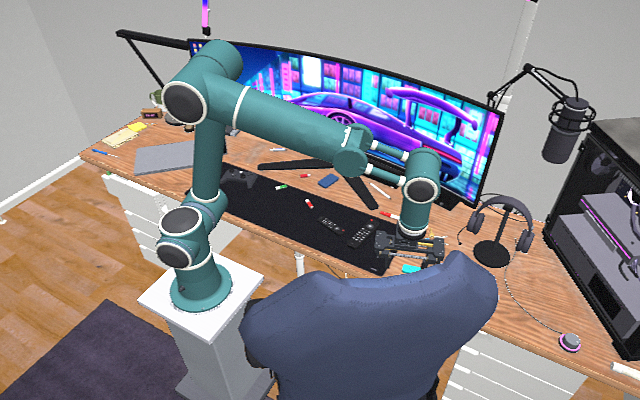

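The top view shows the green battery at about (246,174), the red one at (297,184) and the controller at (187,188). The large remote is at (384,199) with its red button at about (388,177), and the smaller remote is at (342,205). I'll enlarge crops of both views.

```bash
python3 - <<'E'
import cv2,pickle
d=pickle.load(open("d.pkl","rb"))
t=d["top"]["image"][155:245,230:420]; cv2.imwrite("pics/tc.png",cv2.resize(t,None,fx=4,fy=4,interpolation=cv2.INTER_CUBIC))
s=d["scene"]["image"][165:265,260:400]; cv2.imwrite("pics/sc.png",cv2.resize(s,None,fx=5,fy=5,interpolation=cv2.INTER_CUBIC))
E
```

```text
(no output)
```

View pics/tc.png

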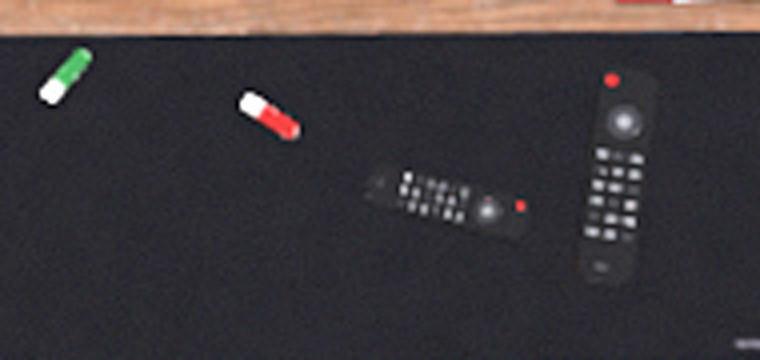

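View pics/sc.png

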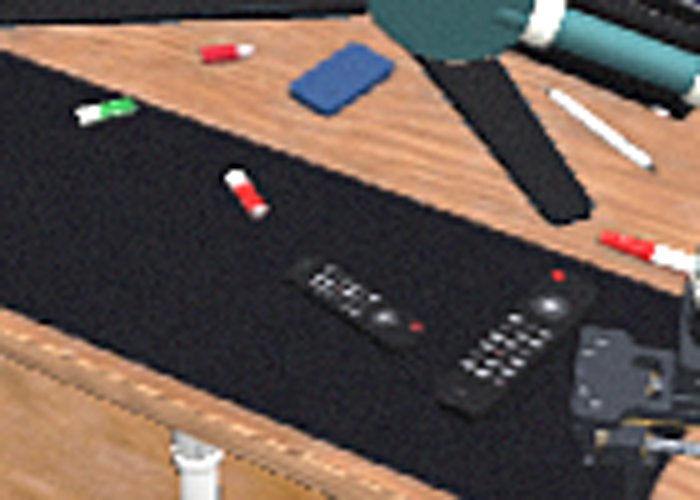

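In the top crop, the green battery's middle is at (66,76) and the red one's at (270,115). The large remote runs from (629,70) at the button end to (604,281) at the lower end. In the scene crop, green is at (106,111) and the remote runs from (576,276) to (455,408).

```bash
cat > h.py <<'E'
import pickle,numpy as np
from scipy.spatial.transform import Rotation as R
d=pickle.load(open("d.pkl","rb"))
O={"top":(230,155,4),"scene":(260,165,5)}
def ray(n,u,v):
    c=d[n];x0,y0,s=O[n];p=np.array([x0+(u+.5)/s-.5,y0+(v+.5)/s-.5])
    r=R.from_rotvec(c["orientation"]).apply(np.linalg.solve(c["intrinsics"],[*p,1]))
    z=c["z_map"][int(round(p[1])),int(round(p[0]))]
    return np.array(c["position"]),r,z
def tri(a,b):
    p,r,z=ray("top",*a);q,s,w=ray("scene",*b)
    t=np.linalg.lstsq(np.c_[r,-s],q-p,rcond=None)[0]
    return p+t[0]*r,q+t[1]*s,p+z*r,q+w*s
def plane(n,a,h):
    p,r,_=ray(n,*a);return p+(h-p[2])/r[2]*r
E
python3 - <<'E'
from h import *
np.set_printoptions(precision=4,suppress=True)
for k,a,b,h in[("green",(66,76),(106,111),.012),("red",(270,115),(246,193),.012),("rtop",(629,70),(576,276),.017),("rbot",(604,281),(455,408),.017),("rmid",(617,176),(516,342),.017),("button",(612,80),(558,275),.017)]:
    print(k,*tri(a,b),plane("top",a,h),plane("scene",b,h))
for q in [(20,330),(500,300),(730,250)]:
    p,r,z=ray("top",*q); print("mat",p+z*r)
E
```

```text
green [0.5811 0.0504 0.0069] [0.5802 0.0515 0.0069] [0.5798 0.0495 0.0135] [0.5785 0.0502 0.0087] [0.5801 0.0497 0.012 ] [0.5753 0.0478 0.012 ]
red [ 0.5481 -0.1129  0.0074] [ 0.5466 -0.1109  0.0072] [ 0.5478 -0.1129  0.0088] [ 0.5399 -0.1151  0.0143] [ 0.5473 -0.113   0.012 ] [ 0.5421 -0.1138  0.012 ]
rtop [ 0.5805 -0.3995  0.0179] [ 0.5785 -0.3966  0.017 ] [ 0.5845 -0.4031 -0.0036] [ 0.5798 -0.3961  0.0157] [ 0.5807 -0.3997  0.017 ] [ 0.5786 -0.3966  0.017 ]
rbot [ 0.4128 -0.3761  0.0111] [ 0.4113 -0.3739  0.0107] [ 0.4126 -0.3757  0.0136] [ 0.4019 -0.3782  0.0219] [ 0.4123 -0.3752  0.017 ] [ 0.406  -0.3764  0.017 ]
rmid [ 0.4959 -0.3883  0.0136] [ 0.4936 -0.3849  0.0128] [ 0.4952 -0.3873  0.0194] [ 0.4936 -0.3849  0.0128] [ 0.4955 -0.3877  0.017 ] [ 0.4898 -0.3865  0.017 ]
button [ 0.5724 -0.3856  0.0188] [ 0.5714 -0.3842  0.0184] [ 0.5729 -0.386   0.0158] [ 0.5729 -0.3836  0.0169] [ 0.5727 -0.3859  0.017 ] [ 0.5727 -0.3836  0.017 ]
mat [ 0.3787  0.0863 -0.0035]
mat [ 0.3992 -0.2948 -0.0016]
mat [ 0.4376 -0.4791 -0.0009]
```

```bash
python3 - <<'E'
from h import *
from cell import manip,inverse_kinematics
np.set_printoptions(precision=3,suppress=True)
for n in("top","scene"):
    c=d[n];v,u=np.mgrid[:400,:640];z=c["z_map"]
    P=(np.linalg.inv(c["intrinsics"])@np.stack([u.ravel(),v.ravel(),0*u.ravel()+1])*z.ravel()).T
    P=R.from_rotvec(c["orientation"]).apply(P)+c["position"]
    P=P[z.ravel()>0]
    for y0 in np.arange(-.5,.31,.1):
        m=(abs(P[:,1]-y0)<.05)&(P[:,0]>.45)&(P[:,0]<1.3)&(P[:,2]>.06)
        if n=="top" or y0>0: 
            print(n,round(y0,1),m.sum(),P[m][np.argsort(P[m,0])[:200:60]].ravel())
for p in[(.580,.0497,.2),(.580,.0497,.045),(.441,-.379,.2),(.441,-.379,.047)]:
    print(inverse_kinematics(np.array(p),np.array([np.pi,0,0])))
E
```

```text
top -0.5 4449 [ 0.727 -0.55   0.156  0.731 -0.549  0.3    0.732 -0.549  0.403  0.732
 -0.541  0.178]
top -0.4 4230 [ 0.749 -0.438  0.174  0.752 -0.447  0.434  0.753 -0.435  0.529  0.753
 -0.449  0.425]
top -0.3 4068 [ 0.765 -0.343  0.165  0.767 -0.346  0.167  0.768 -0.346  0.404  0.769
 -0.345  0.378]
top -0.2 3996 [ 0.774 -0.235  0.177  0.777 -0.242  0.284  0.778 -0.203  0.325  0.778
 -0.248  0.507]
top -0.1 3976 [ 0.779 -0.112  0.173  0.781 -0.074  0.16   0.781 -0.14   0.53   0.782
 -0.114  0.529]
top -0.0 4032 [0.774 0.047 0.156 0.777 0.011 0.164 0.777 0.039 0.251 0.778 0.044 0.422]
top 0.1 4164 [0.763 0.147 0.153 0.766 0.122 0.536 0.767 0.144 0.302 0.768 0.137 0.322]
top 0.2 4363 [0.747 0.248 0.168 0.751 0.246 0.243 0.751 0.249 0.339 0.752 0.241 0.478]
top 0.3 4663 [0.724 0.349 0.176 0.729 0.349 0.329 0.73  0.345 0.195 0.73  0.347 0.439]
scene 0.1 2281 [0.759 0.148 0.402 0.766 0.123 0.401 0.767 0.133 0.471 0.768 0.147 0.476]
scene 0.2 2071 [0.739 0.24  0.506 0.751 0.24  0.425 0.753 0.231 0.43  0.754 0.236 0.437]
scene 0.3 1595 [0.727 0.328 0.379 0.736 0.308 0.411 0.738 0.284 0.375 0.74  0.317 0.503]
[ 0.043  0.101  1.827 -0.     1.214  1.613]
[ 0.043  0.255  1.958 -0.     0.928  1.613]
[-0.753  0.1    1.828 -0.     1.213  0.818]
[-0.753  0.251  1.959 -0.     0.932  0.818]
```

```bash
python3 - <<'E'
from cell import manip,cams
import numpy as np,cv2
o=np.array([np.pi,0,0])
manip.set_gripper(0.0)
manip.move_pose(np.array([.441,-.379,.2]),o)
manip.move_linear(np.array([.580,.0497,.2]),rate=.25)
manip.move_linear(np.array([.580,.0497,.045]),rate=.1)
c=cams.capture("scene")["image"][140:265,230:400]
cv2.imwrite("pics/g.png",cv2.resize(c,None,fx=4,fy=4,interpolation=cv2.INTER_CUBIC))
s=manip.state();print(s["clock"],s["tool_pos"],s["gripper_width"],s["contact_force"])
E
```

```text
6.375 [0.58065937 0.04971527 0.0458062 ] 0.00011029023778090356 [ 0.89613703  0.61231672 -0.30972515]
```

View pics/g.png

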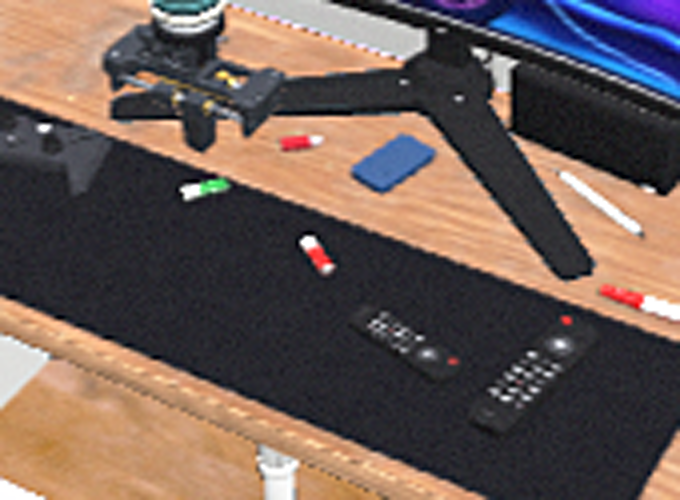

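The shut fingertips, at about (202,150), hover just above the green battery at (205,188). Nothing has been disturbed. I'll hold here, then move to the remote.

```bash
python3 - <<'E'
from cell import manip,cams
import numpy as np,cv2
manip.dwell(2.5)
manip.move_linear(np.array([.580,.0497,.2]),rate=.12)
manip.move_linear(np.array([.441,-.379,.2]),rate=.25)
manip.move_linear(np.array([.441,-.379,.047]),rate=.1)
c=cams.capture("scene")["image"][165:265,260:400]
cv2.imwrite("pics/r.png",cv2.resize(c,None,fx=5,fy=5,interpolation=cv2.INTER_CUBIC))
s=manip.state();print(s["clock"],s["tool_pos"],s["contact_force"])
E
```

```text
14.0 [ 0.44147327 -0.37944568  0.04780474] [0.4168188  0.28836187 0.33956566]
```

View pics/r.png

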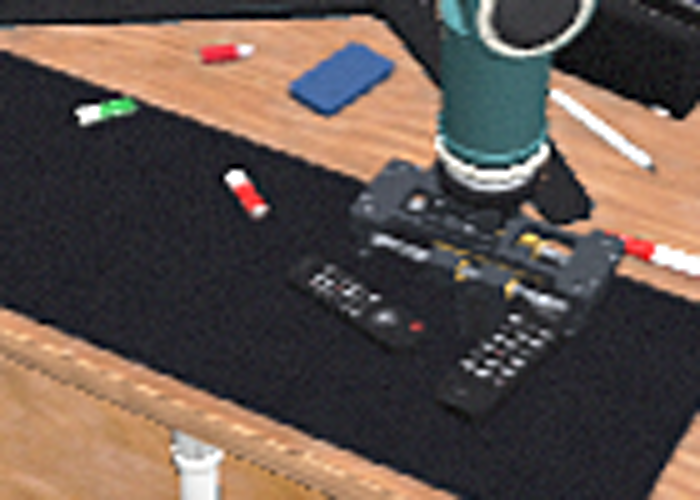

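The fingertips, at about (480,345), hover above the remote's lower end at about (475,385). Everything lies where it was before.

```bash
python3 - <<'E'
from cell import manip,order
manip.dwell(2.6)
print(manip.state()["clock"],order.close_job())
E
```

```text
the job is handed in; nothing more can be done
16.6 None
```

I pointed about 3 cm above the green battery for over 2 s, then the same way above the remote's lower end for over 2 s. The job was handed in at 16.6 s, still pointing there, and nothing was touched.

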